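# Hold the cuvette in the open light path

### The job

Get the transmission bench ready and hold the long cuvette up for its reading: pull the dust cap off the lamp's lens tube and drop it into the steel tray, where the detector's cap already lies, then take the long cuvette (not the square ones) out of the rack, touching it by its two frosted broad sides only, never by its clear end windows. Hold it upright midway between lamp and detector, at the height of their lens tubes, so that the beam goes in at one clear end window and straight out of the other, touching neither head; the program finishes while still holding it there, steady, with nothing else carrying it. Leave the other things standing where they are.

Things in the scene. Friction and masses are not known exactly. Their poses are not given: they have to be found in the camera images.
- beam (a point): middle of the open light path of the transmission bench (lamp head and detector head on posts on an aluminium rail 330 mm long, fixed), 110 mm above the table. y: along the beam and rail, level, from detector to lamp; x across; z up. The dark grey lens tubes, 30 mm across, end at y = +45 (lamp) and -45 mm (detector); wider housings begin at y = +85 and -77 mm. Heads reach 135 mm up
- lamp_cap_mid (a point): middle of the loose black dust cap on the lamp's lens tube: round, knurled, 38 mm across, 26 mm long, 16 g, axis level along the beam, about 108 mm above the table. Its axes agree with the beam's; its closed end points to -y, to the detector. Its bore (33 mm wide, 22 deep) sits loosely 20 mm over the 30 mm tube: drawn 22 mm or more straight towards the detector it is free
- tray: open stainless steel tray fixed on the table: 110 mm along its x, 160 mm along its y, rim 31 mm high, walls and floor 3 mm, origin under its centre. A second, like cap (the detector's) already stands in it between its middle and its -y end, 29 mm high; from its middle to its +y end it is empty
- cell_mid (a point): centre (half-way up) of the long cuvette: glass, 12.5 mm wide along its x, 22.5 mm long along y, 45 mm high, 16 g. Broad sides (facing +x, -x) frosted white: grip these, 12.5 mm apart. Narrow ends (facing +y, -y): clear windows, not to be touched. It stands upright in a slot of the rack, foot 6 mm and top 51 mm above the table, about 1.2 mm play, and lifts straight out
- rack: dark blue plastic cuvette rack fixed on the table, 60 mm along its x, 180 mm along its y, 20 mm high, origin under its centre; four equal slots 14 mm deep in a row, at y = -63, -21, 21 and 63 mm. The cuvettes' axes lie along the rack's. The long cuvette's slot varies; one slot is empty
- square_cell1_mid (a point): the centre of a bystander: a square cuvette, 12.5 x 12.5 mm, 45 mm high, standing in the rack
- square_cell2_mid (a point): the centre of another bystander: the second square cuvette, 12.5 x 12.5 mm, 45 mm high, standing in the rack
- specimen_pot: bystander: small white specimen pot with screw lid, 53 mm across, 62 mm high, origin under its centre
- marker: bystander: marker pen lying on the table along its own y, 133 mm long, 13 mm thick, origin under its middle
- gel_bottle: bystander: pump bottle, 45 x 70 mm, 160 mm high, origin under its centre
- beaker: bystander: empty glass beaker, 60 mm across, 75 mm high, origin under its centre

How it is judged:
On the way, in this order (a step that is already met when the one before it is completed fails the run):
1. the lamp's cap lies released and at rest in the tray, the long cuvette still in the rack (x of lamp_cap_mid in the frame of tray between -0.05 and 0.05 m and y of lamp_cap_mid in the frame of tray between -0.075 and 0.075 m and height (world z) of lamp_cap_mid below 0.05 m and linear speed of lamp_cap below 0.03 m/s and contact force between the fingers and lamp_cap below 0.1 N and distance of cell_mid from where it was at the start of the episode below 0.02 m), for 0.2 s.
2. the long cuvette is lifted clear of the rack in the fingers (height (world z) of cell_mid above 0.055 m and contact force between the fingers and cell above 0.5 N), for 0.1 s.
At the end, for the whole second after the job is handed in: Lamp cap at rest in the tray, released. Long cuvette in the fingers (over 1 N), still, clear of the bench; centre on the beam within 5 mm sideways, 14 mm up or down, 18 mm along from the middle; its length along the beam within 0.12 rad and upright within 0.12 rad (x of lamp_cap_mid in the frame of tray between -0.05 and 0.05 m and y of lamp_cap_mid in the frame of tray between -0.075 and 0.075 m and height (world z) of lamp_cap_mid below 0.05 m and linear speed of lamp_cap below 0.03 m/s and x of cell_mid in the frame of beam between -0.005 and 0.005 m and y of cell_mid in the frame of beam between -0.018 and 0.018 m and z of cell_mid in the frame of beam between -0.014 and 0.014 m and angle between the y axis of cell_mid and the y axis of beam, either way round below 0.12 rad and angle between cell_mid's own z axis and vertical below 0.12 rad and linear speed of cell below 0.02 m/s and contact force between the fingers and cell above 1 N and contact force between cell and bench below 0.1 N); the arm keeps its last pose, push and grip.
It fails at once if a finger touches a clear window of the long cuvette (contact force between the fingers and cell_c1 above 0.3 N or contact force between the fingers and cell_c2 above 0.3 N).
It fails at once if the long cuvette is knocked against the bench (contact force between cell and bench above 1 N).
It fails at once if a bystander is disturbed (moved by more than 30 mm) (distance of any of square_cell1_mid, square_cell2_mid, specimen_pot, marker, gel_bottle, beaker from where it was at the start of the episode above 0.03 m).
It also fails if it takes over 64 s, if anything falls off the work surface, if the arm or the gripper's body presses on something with over 40 N, if the wrist force passes 120 N, or if a joint passes its speed limit or range.

### The arm

A 6-joint arm with a two-finger parallel gripper is mounted at the origin on the work surface. World frame = base frame: x ahead of the robot, y to its left, z up, the work surface at z = 0. Lengths are in m, angles in rad, forces in N, time in s.
With the tool pointing down it reaches from about 0.3 to 0.875 m from the base axis. Payload 6.4 kg.
Tool frame: the origin (TCP) lies between the finger pads; the fingertips stand 25 mm ahead of it and the grasp point (between the pads) lies 6 mm ahead of it; z points along the fingers, y is the line along which they close (so a half turn about z gives the same grasp; the last joint's range is limited). The gripper opens to 85 mm and grips with 20 to 120 N. Pads are 22 mm wide; open, the fingers measure 114 mm over their backs; the gripper's body (76 mm by 85 mm) begins 54 mm behind the grasp point. The pads swing forward as they close: fully open they stand 13 mm farther back than shut.
Start: joints at [-1.34, 0.181, 1.607, -0, 1.354, -0.206], TCP at [0.243, -0.521, 0.256] pointing down, gripper open.
Joint ranges: [-2.99, 2.99], [-0.89, 2.07], [0.3, 2.58], [-1.14, 4.28], [0, 2.63], [-3.12, 3.12]. Speed limits (rad/s): [2.57, 2.57, 3.01, 3.14, 3.14, 3.14].

### API

Orientations are given as a unit quaternion [w, x, y, z].
In Python, from bench import ctrl gives the robot as it stands.
- The arm moves only by the tool servo_tool, never from a script. Its argument "series" is text: rows parted by semicolons, each of 7 numbers parted by spaces: the gripper command: -1 is fully open, 1 is shut, values between are in proportion, then the shift along the tool's x, y, z in m, then the turn, a rotation vector about the tool's x, y, z in degrees. A call has 1 to 12 rows; each row is the pose to reach, as a shift and turn from the pose commanded when the call began, along the tool's axes at that moment; what a row does not reach only later rows make up. A row lasts 1/12 s, in which the tool goes at most 41.7 mm and 7.16 degrees, less where a joint would pass 70% of its speed; a pose out of reach is approached as far as the arm can. A call with a gripper value outside its range is refused whole. The fingers move at their own pace and stop on an object; the grip force is fixed at half the most. Time passes only in rows, so rows that repeat a pose let the fingers close. It gives the time, the measured TCP pose, the force, the opening and the grip force at its end, in the units of the state.
- ctrl.get_obs(): the state, without advancing time (a new reading comes with each control period).
- ctrl.camera(name): name is "scene" or "top"; returns a dict with "img" (420x560x3 uint8, red, green, blue), "z_map" (420x560 float32, m along the optical axis (not along the pixel's ray), 0 where there is no reading), "fovy" (degrees; the focal length in pixels is half the picture's height over the tangent of half this angle, whatever the lens; pixels are square), "cx", "cy" (the principal point, pixels), "k1" (the pictures are not rectified: a ray, as slopes to the right and down, at radius r is drawn at 1 + k1 r^2 times it, then the intrinsics apply), "extrinsics" (4x4, takes a point from camera to world coordinates). Camera axes: x right, y down, z forward; pixel columns grow to the right and rows downward; lengths in m; the calibration is good to about 2 mm. A picture is of the moment at which its call begins.
- ctrl.hand_in(): hands the job in; it is judged then, once.
The state is a dict: "time_s": time; "q": joint angles; "dq": joint speeds; "joint_efforts": joint torques, N m; "eef_pos": TCP position; "eef_rot": TCP orientation; "wrist_force": force on the tool from outside, world axes, zero at the start; "torque": the same for the moment, N m; "opening": opening from 0.0 (shut) to 1.0 (fully open); "grasp_force": force on a finger pad.
Only numpy, scipy, OpenCV 4.12 (cv2) and the standard library are available. Lean on these libraries where they do the work, as an engineer would, in place of code of your own. Each camera call takes 0.05 s, during which the arm holds its last target. There are 200 camera calls.

## Working session

There is one attempt and no reset: what is moved stays moved. The work goes in short steps, Python scripts to look and compute and a tool call to move; the robot and the scene stay as the last step left them, time stands still between calls to the robot, and variables do not carry over. Pictures are saved under pics/ and viewed, at most 10 in all, crops included, and the job is handed in when it is done.

Besides the shell and the picture viewer there is one more tool, called after "Request:" as name(argument=value, ...) on one line, values as JSON. servo_tool: Moves the arm, as the interface text tells. Its arguments: {"type":"object","properties":{"series":{"type":"string"}},"required":["series"]}

```bash
ls; mkdir -p pics; cat > h.py <<'E'
import numpy as np, cv2
from bench import ctrl
def save(name,fn):
    c=ctrl.camera(name); np.savez(fn+'.npz',**{k:np.array(v) for k,v in c.items()})
    cv2.imwrite('pics/'+fn+'.png',c['img'][:,:,::-1]); return c
def P(c,u,v,z=None,h=None):
    f=210/np.tan(np.radians(float(c['fovy']))/2)
    d=np.array([(u-c['cx'])/f,(v-c['cy'])/f]); s=d.copy()
    for _ in range(20): s=d/(1+c['k1']*(s@s))
    r=np.array([*s,1.]); E=c['extrinsics']
    if h is not None: z=(h-E[2,3])/(E[:3,:3]@r)[2]
    if z is None: z=c['z_map'][int(round(v)),int(round(u))]
    return E[:3,:3]@(r*z)+E[:3,3]
E
python3 - <<'E'
from h import *
for n in('scene','top'):
    c=save(n,n+'0'); print(c['fovy'],c['cx'],c['cy'],c['k1'],c['extrinsics'].round(3).tolist())
print(ctrl.get_obs())
E
```

```text
pics
45.26150796150017 276.33402180233077 210.98255195570417 0.003379339497770026 [[-0.7, 0.492, -0.519, 1.16], [0.714, 0.464, -0.524, 0.714], [-0.017, -0.737, -0.676, 0.92], [0.0, 0.0, 0.0, 1.0]]
53.1898455335889 276.52686811789346 215.9551895507951 0.02210472925680312 [[0.005, -0.978, 0.207, 0.313], [-1.0, -0.005, 0.004, 0.084], [-0.003, -0.207, -0.978, 1.186], [0.0, 0.0, 0.0, 1.0]]
{'time_s': 0.1, 'q': array([-1.34027579e+00,  1.81473763e-01,  1.60791232e+00,  1.14406837e-05,
        1.35382185e+00, -2.06270464e-01]), 'dq': array([-2.12190688e-04, -3.15638732e-05, -1.14557463e-03,  7.80172497e-04,
        3.51293407e-04,  1.13623642e-03]), 'joint_efforts': array([-1.43294787e-04, -4.45879698e+01, -3.52236307e+01, -2.07762905e-04,
        4.21397213e-03, -6.25778554e-06]), 'eef_pos': array([ 0.24317011, -0.52053633,  0.25546819]), 'eef_rot': array([-8.07649452e-04,  9.76246291e-01,  2.16662240e-01, -4.20762792e-06]), 'wrist_force': array([-0.49634518, -0.96478977,  0.10397019]), 'torque': array([-0.01682133,  0.00113933,  0.00103807]), 'grasp_force': 0.0, 'opening': 1.0008949017107602}
```

View pics/scene0.png

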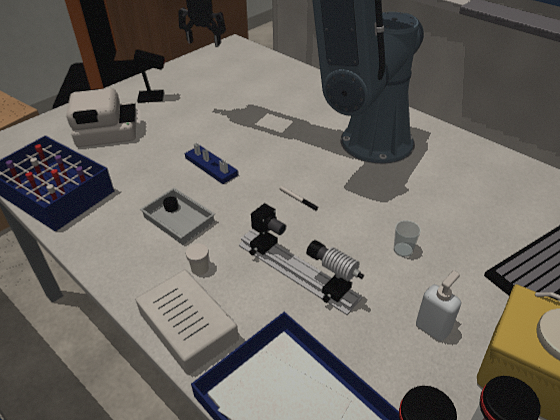

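View pics/top0.png

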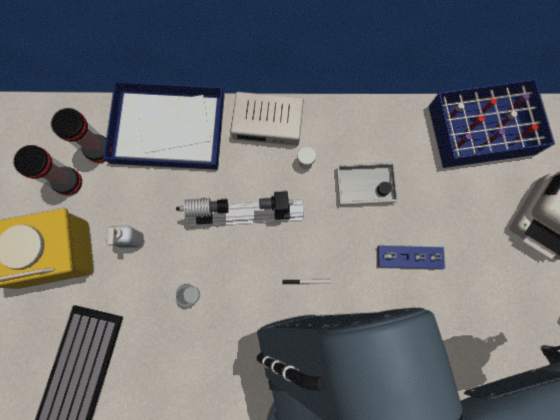

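Scene: the bench is in the middle, with the lamp (ribbed) at top-view (200,207) and the detector at (283,205). The tray is at (366,185) with the detector cap at (384,188). The rack is at (411,257). I'll enlarge these.

```bash
python3 - <<'E'
import cv2,numpy as np
t=cv2.imread('pics/top0.png'); s=cv2.imread('pics/scene0.png')
r=lambda a,k:cv2.resize(a,None,fx=k,fy=k,interpolation=cv2.INTER_CUBIC)
a=r(t[180:240,170:310],5.5) #770x330
b=r(t[240:275,370:450],5)  #400x175
d=r(t[160:210,330:400],5)  #350x250
o=np.zeros((600,780,3),np.uint8); o[:330,:770]=a;o[340:515,:400]=b;o[340:590,420:770]=d
cv2.imwrite('pics/crop1.png',o)
o=np.zeros((600,800,3),np.uint8);o[:]=0
a=r(s[195:315,230:370],4);b=r(s[140:185,180:240],3.9)
o[:480,:560]=a; o[:b.shape[0],565:565+b.shape[1]]=b
cv2.imwrite('pics/crop2.png',o)
E
```

```text
(no output)
```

View pics/crop1.png

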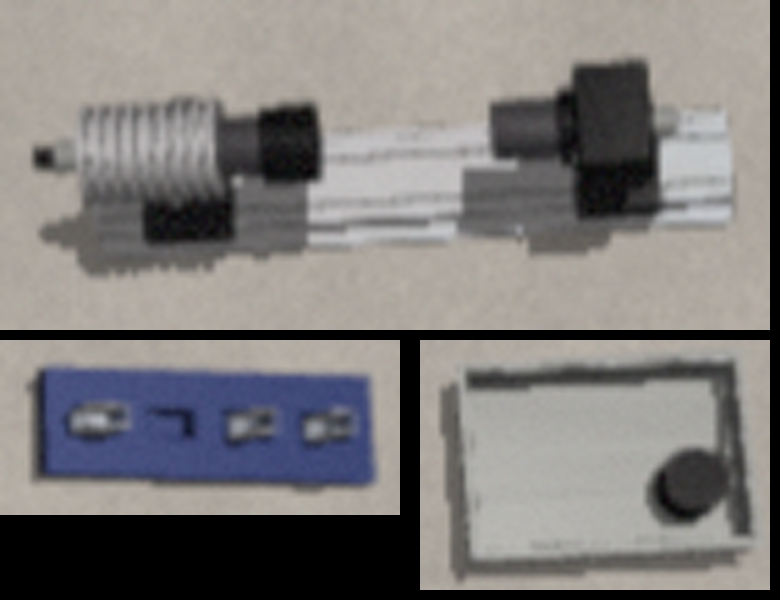

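View pics/crop2.png

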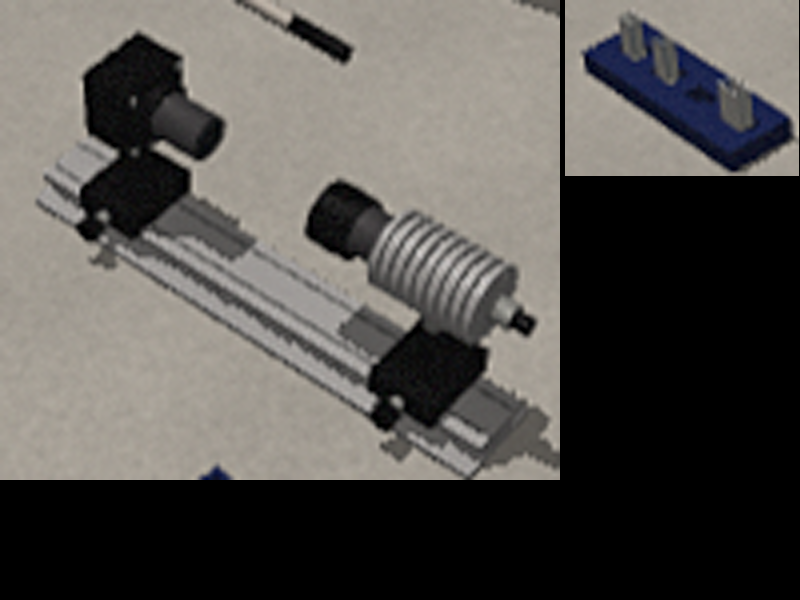

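Crops: the lamp cap spans top-view px (217–228, 199–213), and the detector tube tip is at (259,204). The long cuvette is the leftmost one in the rack at (389.5,257), next to the empty slot at (404,256). The tray's free half is the left one.

```bash
cat >> h.py <<'E'
def cloud(c,u0,u1,v0,v1):
    U,V=np.meshgrid(np.arange(u0,u1),np.arange(v0,v1))
    return np.array([P(c,u,v) for u,v in zip(U.ravel(),V.ravel()) if c['z_map'][v,u]>0])
E
python3 - <<'E'
from h import *
np.set_printoptions(precision=4,suppress=True)
t=np.load('top0.npz'); s=np.load('scene0.npz')
f=lambda a,b,x,y,k:(a+x/k,b+y/k)
# tray corners rim h=.031
for x,y in[(465-420,370-340),(735-420,360-340),(750-420,548-340),(468-420,562-340)]:
    u,v=f(330,160,x,y,5); print('tray',P(t,u-.4,v-.4,h=.031))
for x,y in[(43,368),(370,377),(374,485),(42,476)]:
    u,v=f(370,240,x,y-340,5); print('rack',P(t,u-.4,v-.4,h=.02))
for x,y in [(98,420),(172,424),(250,425),(328,424)]:
    u,v=f(370,240,x,y-340,5); print('cells',P(t,u-.4,v-.4,h=.045), P(t,u-.4,v-.4,h=.02))
ct=cloud(t,170,310,190,225); cs=cloud(s,240,370,195,310)
for n,c in(('top',ct),('scene',cs)):
    c=c[(c[:,2]>.088)&(c[:,2]<.16)]
    for y0 in np.arange(-.06,.3,.01):
        m=c[(c[:,1]>=y0)&(c[:,1]<y0+.01)]
        if len(m)>2: print(n,round(y0,3),len(m),m[:,0].min(),m[:,0].max(),m[:,2].max(), m[np.argsort(-m[:,2])[:4],0].mean())
E
```

```text
tray [ 0.7064 -0.0886  0.031 ]
tray [ 0.7129 -0.2442  0.031 ]
tray [ 0.6013 -0.2469  0.031 ]
tray [ 0.5925 -0.0875  0.031 ]
rack [ 0.4772 -0.1949  0.02  ]
rack [ 0.4732 -0.376   0.02  ]
rack [ 0.4133 -0.3735  0.02  ]
rack [ 0.417  -0.1916  0.02  ]
cells [ 0.4453 -0.2174  0.045 ] [ 0.4482 -0.224   0.02  ]
cells [ 0.4434 -0.2573  0.045 ] [ 0.4463 -0.2648  0.02  ]
cells [ 0.4431 -0.2994  0.045 ] [ 0.446  -0.3079  0.02  ]
cells [ 0.4439 -0.3415  0.045 ] [ 0.4468 -0.3509  0.02  ]
top 0.04 5 0.5750487238974147 0.585666953354496 0.1188629679263955 0.5806457323248619
top 0.05 28 0.5555589863782315 0.5849994518422177 0.13670238394412348 0.5632694962657678
top 0.06 69 0.5535886493086132 0.6009569547414018 0.13965650111649808 0.573673003222076
top 0.07 85 0.5531551336183121 0.6011324153274975 0.1408169335561995 0.5812800093072292
top 0.08 88 0.55260836769703 0.6013379913252757 0.1405268370242696 0.5872339772874475
top 0.09 79 0.5522012372439185 0.6014288278063928 0.14000308538172157 0.5775442547515321
top 0.1 48 0.5585076194658722 0.5912581701139268 0.13262926700819233 0.5800387392216418
top 0.
[... 1889 characters left out ...]
85855733 0.5865807647046221 0.12861187621697245 0.5720756246695453
scene 0.23 77 0.5500714531413888 0.587250295613115 0.13132958198721867 0.5689616553364117
scene 0.24 94 0.5491119078205937 0.5867923230075668 0.12976929186227804 0.5679097026903477
scene 0.25 56 0.5556990279447925 0.5815534863462025 0.12695544593504082 0.5684153650310811
scene 0.26 43 0.5466443077921036 0.5873140344208696 0.13493516697806895 0.563946786957726
scene 0.27 112 0.5455419683450116 0.5894018214929663 0.13654760600803262 0.5653089424081611
scene 0.28 90 0.5466181409613066 0.5869460756643368 0.1364593787610182 0.5661358960321619
scene 0.29 89 0.5450302905597764 0.5873784032499789 0.13549689760512873 0.568828159962905
```

```bash
cat >> h.py <<'E'
from scipy.spatial.transform import Rotation as R
def plan(x,y,z,yawy):
    """row shift/turn for TCP at xyz, pointing down, tool-y at angle yawy(deg, mod 180)"""
    o=ctrl.get_obs(); q=o['eef_rot']; A=R.from_quat([*q[1:],q[0]])
    a=np.radians(yawy); best=None
    for k in(0,np.pi):
        yv=np.array([np.cos(a+k),np.sin(a+k),0]); zv=np.array([0,0,-1.]); B=R.from_matrix(np.c_[np.cross(yv,zv),yv,zv])
        r=(A.inv()*B).as_rotvec(degrees=True)
        if best is None or np.linalg.norm(r)<np.linalg.norm(best): best=r
    d=A.inv().apply(np.array([x,y,z])-o['eef_pos'])
    print('pos',o['eef_pos'].round(4),'shift',d.round(4),'turn',best.round(2),'t',round(o['time_s'],2))
E
python3 - <<'E'
from h import *
from scipy.optimize import least_squares as ls
np.set_printoptions(precision=4,suppress=True)
t=np.load('top0.npz'); s=np.load('scene0.npz')
for n,c in (('top',cloud(t,170,310,190,225)),('scene',cloud(s,240,370,195,310))):
    c=c[(c[:,2]>.095)&(c[:,2]<.135)&(c[:,0]<.6)&(c[:,0]>.54)]
    D=c[(c[:,1]>.108)&(c[:,1]<.132)]; C=c[(c[:,1]>.222)&(c[:,1]<.243)]
    g=lambda p,Q,r:np.hypot(Q[:,0]-p[0]-p[1]*(Q[:,1]-.18),Q[:,2]-p[2])-r
    print(n,ls(lambda p:np.r_[g(p,D,.015),g([p[0],p[1],p[3]],C,.019)],[.57,-.06,.11,.108],loss='soft_l1',f_scale=.002).x)
f=lambda x,y:(170+x/5.5-.4,180+y/5.5-.4)
for x in (260,318): print('cap end',P(t,*f(x,145),h=.12))
for x in (492,): print('tube end',P(t,*f(x,130),h=.118))
for x,y in[(320,130),(725,108),(310,247),(730,225)]: print('rail',P(t,*f(x,y),h=.02))
plan(.569,.20,.20,3.4)
E
```

```text
top [ 0.572  -0.0653  0.1109  0.1097]
scene [ 0.5698 -0.0628  0.1096  0.1082]
cap end [0.5642 0.2452 0.12  ]
cap end [0.5643 0.2177 0.12  ]
tube end [0.5725 0.1353 0.118 ]
rail [0.596  0.2294 0.02  ]
rail [0.6087 0.0187 0.02  ]
rail [0.534  0.2327 0.02  ]
rail [0.5466 0.0165 0.02  ]
pos [ 0.2432 -0.5205  0.2555] shift [ 0.6    -0.515   0.0565] turn [ -0.07  -0.07 -68.37] t 0.1
```

```bash
python3 -c "
from h import *
plan(.568,.231,.20,3.6)"
```

```text
pos [ 0.2432 -0.5205  0.2555] shift [ 0.6122 -0.5435  0.0565] turn [ -0.07  -0.07 -68.57] t 0.1
```

Request:
servo_tool(series="-1 0.3 -0.27 0 0 0 -34;-1 0.3 -0.27 0 0 0 -34;-1 0.3 -0.27 0 0 0 -34;-1 0.3 -0.27 0 0 0 -34;-1 0.3 -0.27 0 0 0 -34;-1 0.3 -0.27 0 0 0 -34;-1 0.3 -0.27 0 0 0 -34;-1 0.3 -0.27 0 0 0 -34;-1 0.3 -0.27 0 0 0 -34;-1 0.3 -0.27 0 0 0 -34;-1 0.3 -0.27 0 0 0 -34;-1 0.3 -0.27 0 0 0 -34")

```text
time_s: 1.1
eef_pos: [0.4011, -0.1479, 0.2561]
eef_rot: [-0.0, 0.869, 0.494, -0.0]
wrist_force: [-0.1, -0.1, 0.5]
opening: 1.001
grasp_force: 0.0
```

```bash
python3 -c "
from h import *
plan(.568,.231,.22,3.6)"
```

```text
pos [ 0.4011 -0.1479  0.2561] shift [ 0.411  -0.0503  0.036 ] turn [-2.000e-02  0.000e+00 -3.435e+01] t 1.1
```

Request:
servo_tool(series="-1 0.411 -0.05 0.036 0 0 -34.3;-1 0.411 -0.05 0.036 0 0 -34.3;-1 0.411 -0.05 0.036 0 0 -34.3;-1 0.411 -0.05 0.036 0 0 -34.3;-1 0.411 -0.05 0.036 0 0 -34.3;-1 0.411 -0.05 0.036 0 0 -34.3;-1 0.411 -0.05 0.036 0 0 -34.3;-1 0.411 -0.05 0.036 0 0 -34.3;-1 0.411 -0.05 0.036 0 0 -34.3;-1 0.411 -0.05 0.036 0 0 -34.3;-1 0.411 -0.05 0.036 0 0 -34.3;-1 0.411 -0.05 0.036 0 0 -34.3")

```text
time_s: 2.1
eef_pos: [0.5699, 0.2289, 0.2186]
eef_rot: [-0.001, 0.686, 0.728, -0.001]
wrist_force: [-1.7, -0.5, -1.1]
opening: 1.003
grasp_force: 0.0
```

```bash
python3 -c "
from h import *
plan(.568,.231,.114,3.6)
c=save('scene','s1')
cv2.imwrite('pics/s1c.png',cv2.resize(c['img'][130:290,230:380,::-1],None,fx=3.7,fy=3.7,interpolation=2))"
```

```text
pos [0.5699 0.2289 0.2186] shift [ 0.0023 -0.0015  0.1046] turn [-0.14  0.04 -0.19] t 2.1
```

View pics/s1c.png

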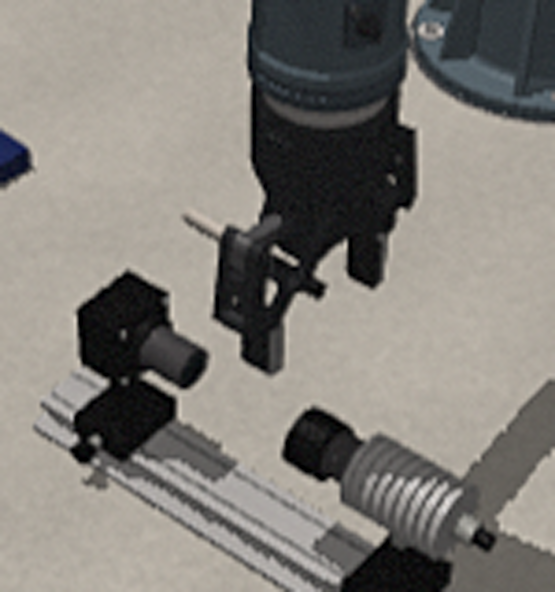

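The open fingers hang just over the cap and the path down is clear.

Request:
servo_tool(series="-1 0 0 0.03 0 0 0;-1 0 0 0.06 0 0 0;-1 0 0 0.085 0 0 0;-1 0 0 0.1 0 0 0;-1 0 0 0.105 0 0 0;-1 0 0 0.105 0 0 0;-1 0 0 0.105 0 0 0;-1 0 0 0.105 0 0 0")

```text
time_s: 2.82
eef_pos: [0.5709, 0.2281, 0.1173]
eef_rot: [0.001, 0.687, 0.727, 0.001]
wrist_force: [0.2, -1.4, 0.0]
opening: 0.998
grasp_force: 0.0
```

```bash
python3 -c "
from h import *
plan(.568,.231,.114,3.6)"
```

```text
pos [0.5709 0.2281 0.1173] shift [ 0.0031 -0.0027  0.0033] turn [ 0.18 -0.02 -0.33] t 2.82
```

Request:
servo_tool(series="-1 0.003 -0.003 0.003 0 0 0;-1 0.003 -0.003 0.003 0 0 0;0 0.003 -0.003 0.003 0 0 0;0.3 0.003 -0.003 0.003 0 0 0;1 0.003 -0.003 0.003 0 0 0;1 0.003 -0.003 0.003 0 0 0;1 0.003 -0.003 0.003 0 0 0;1 0.003 -0.003 0.003 0 0 0;1 0.003 -0.003 0.003 0 0 0;1 0.003 -0.003 0.003 0 0 0;1 0.003 -0.003 0.003 0 0 0;1 0.003 -0.003 0.003 0 0 0")

```text
time_s: 3.82
eef_pos: [0.5666, 0.2316, 0.1127]
eef_rot: [0.0, 0.686, 0.727, 0.0]
wrist_force: [-1.6, 0.1, 5.7]
opening: 0.439
grasp_force: 60.0
```

Request:
servo_tool(series="1 -0.005 0 0 0 0 0;1 -0.01 0 0 0 0 0;1 -0.016 0 0 0 0 0;1 -0.024 0 0 0 0 0;1 -0.032 0 0 0 0 0;1 -0.038 0 0 0 0 0;1 -0.038 0 0 0 0 0;1 -0.038 0 0 0 0 0;1 -0.038 0 -0.03 0 0 0;1 -0.038 0 -0.06 0 0 0;1 -0.038 0 -0.09 0 0 0;1 -0.038 0 -0.09 0 0 0")

```text
time_s: 4.82
eef_pos: [0.5721, 0.1944, 0.2093]
eef_rot: [0.003, 0.686, 0.727, 0.004]
wrist_force: [1.1, -0.2, 1.1]
opening: 0.442
grasp_force: 60.2
```

```bash
python3 -c "
from h import *
print(ctrl.get_obs()['opening'])
plan(.653,-.128,.20,3.6)"
```

```text
0.44210806379097306
pos [0.5721 0.1944 0.2093] shift [-0.3266  0.0619  0.0096] turn [ 0.62 -0.05 -0.25] t 4.82
```

Request:
servo_tool(series="1 -0.327 0.06 0 0 0 0;1 -0.327 0.06 0 0 0 0;1 -0.327 0.06 0 0 0 0;1 -0.327 0.06 0 0 0 0;1 -0.327 0.06 0 0 0 0;1 -0.327 0.06 0 0 0 0;1 -0.327 0.06 0 0 0 0;1 -0.327 0.06 0 0 0 0;1 -0.327 0.06 0 0 0 0;1 -0.327 0.06 0 0 0 0;1 -0.327 0.06 0 0 0 0;1 -0.327 0.06 0 0 0 0")

```text
time_s: 5.82
eef_pos: [0.6471, -0.1279, 0.2018]
eef_rot: [-0.001, 0.686, 0.728, -0.0]
wrist_force: [-0.5, 1.2, 0.1]
opening: 0.44
grasp_force: 60.2
```

```bash
python3 -c "
from h import *
plan(.652,-.128,.034,2.8)
c=save('top','t1')
cv2.imwrite('pics/t1c.png',cv2.resize(c['img'][130:290,260:460,::-1],None,fx=3.7,fy=3.7,interpolation=2))"
```

```text
pos [ 0.6471 -0.1279  0.2018] shift [-0.0006  0.0051  0.1678] turn [-0.05 -0.05  0.6 ] t 5.82
```

View pics/t1c.png

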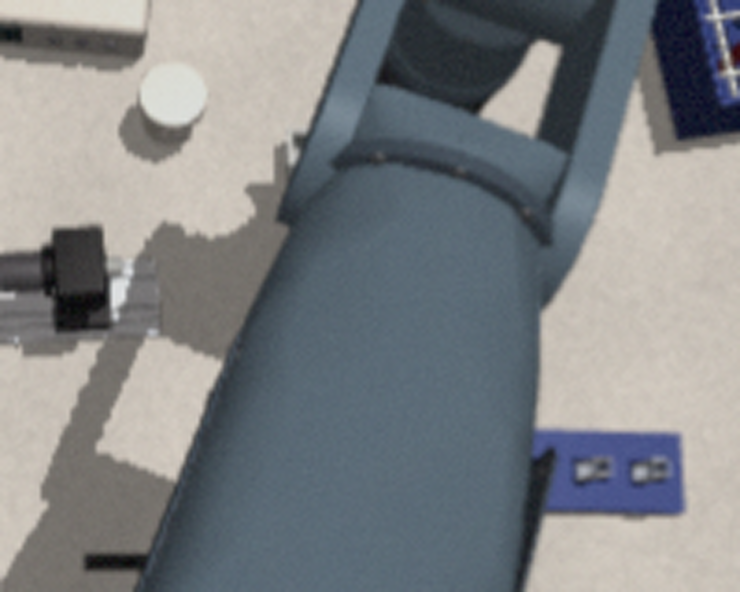

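The arm hides the tray from above, so I'll go down using the measured tray pose.

Request:
servo_tool(series="1 0 0.005 0.04 0 0 0;1 0 0.005 0.08 0 0 0;1 0 0.005 0.11 0 0 0;1 0 0.005 0.135 0 0 0;1 0 0.005 0.15 0 0 0;1 0 0.005 0.16 0 0 0;1 0 0.005 0.164 0 0 0;1 0 0.005 0.164 0 0 0;1 0 0.005 0.164 0 0 0;1 0 0.005 0.164 0 0 0")

```text
time_s: 6.7
eef_pos: [0.6538, -0.1295, 0.0403]
eef_rot: [0.002, 0.686, 0.727, 0.001]
wrist_force: [0.5, 0.5, 0.3]
opening: 0.443
grasp_force: 60.2
```

Request:
servo_tool(series="1 0 0 0.005 0 0 0;1 0 0 0.009 0 0 0;1 0 0 0.009 0 0 0;1 0 0 0.009 0 0 0;0 0 0 0.009 0 0 0;-0.1 0 0 0.009 0 0 0;-0.2 0 0 0.009 0 0 0;-0.2 0 0 0.009 0 0 0;-0.2 0 0 0.009 0 0 0;-0.2 0 0 0.009 0 0 0;-0.2 0 0 0.009 0 0 0;-0.2 0 0 0.009 0 0 0")

```text
time_s: 7.7
eef_pos: [0.6524, -0.1291, 0.0293]
eef_rot: [-0.0, 0.686, 0.727, -0.0]
wrist_force: [-0.4, -0.0, -0.1]
opening: 0.6
grasp_force: 0.0
```

Request:
servo_tool(series="-0.2 0 0 -0.01 0 0 0;-0.2 0 0 -0.02 0 0 0;-0.2 0 0 -0.04 0 0 0;-0.2 0 0 -0.08 0 0 0;-0.2 0 0 -0.12 0 0 0;-0.2 0 0 -0.16 0 0 0;-0.2 0 0 -0.16 0 0 0;-0.2 0 0 -0.16 0 0 0")

```text
time_s: 8.37
eef_pos: [0.6548, -0.13, 0.195]
eef_rot: [0.004, 0.686, 0.727, 0.002]
wrist_force: [-0.6, -0.1, -0.4]
opening: 0.6
grasp_force: 0.0
```

```bash
python3 -c "
from h import *
plan(.4465,-.2205,.15,-1.2)"
```

```text
pos [ 0.6548 -0.13    0.195 ] shift [-0.0781 -0.2136  0.0435] turn [0.49 0.2  4.53] t 8.37
```

Request:
servo_tool(series="-0.2 -0.078 -0.213 0.02 0 0 4.5;-0.2 -0.078 -0.213 0.02 0 0 4.5;-0.2 -0.078 -0.213 0.02 0 0 4.5;-0.2 -0.078 -0.213 0.02 0 0 4.5;-0.2 -0.078 -0.213 0.02 0 0 4.5;-0.2 -0.078 -0.213 0.02 0 0 4.5;-0.2 -0.078 -0.213 0.02 0 0 4.5;-0.2 -0.078 -0.213 0.04 0 0 4.5;-0.2 -0.078 -0.213 0.06 0 0 4.5;-0.2 -0.078 -0.213 0.06 0 0 4.5;-0.2 -0.078 -0.213 0.06 0 0 4.5;-0.2 -0.078 -0.213 0.06 0 0 4.5")

```text
time_s: 9.37
eef_pos: [0.4448, -0.2192, 0.1297]
eef_rot: [-0.0, 0.714, 0.7, 0.0]
wrist_force: [0.1, 0.0, 0.4]
opening: 0.602
grasp_force: 0.0
```

```bash
python3 -c "
from h import *
plan(.4465,-.2205,.05,-1.2)
c=save('scene','s2')
a=cv2.resize(c['img'][80:230,130:260,::-1],None,fx=4,fy=4,interpolation=2)
cv2.imwrite('pics/s2c.png',a)
np.set_printoptions(precision=4,suppress=True)
for n in('s2','scene0','top0'):
  c=np.load(n+'.npz'); b=(180,245,140,185) if n!='top0' else (375,450,240,275)
  k=cloud(c,*b); k=k[(k[:,2]>.027)&(k[:,2]<.056)&(k[:,0]>.40)&(k[:,0]<.49)&(k[:,1]>-.24)&(k[:,1]<-.19)]
  print(n,len(k),k.min(0),k.max(0),k.mean(0))
"
```

```text
pos [ 0.4448 -0.2192  0.1297] shift [-0.0012  0.0018  0.0797] turn [ 0.   -0.01  0.05] t 9.37
s2 71 [ 0.4384 -0.2328  0.0281] [ 0.4561 -0.205   0.0541] [ 0.4485 -0.2176  0.0417]
scene0 74 [ 0.4383 -0.2307  0.0276] [ 0.4567 -0.2038  0.0539] [ 0.4488 -0.2174  0.0414]
top0 47 [ 0.4398 -0.2329  0.0278] [ 0.4523 -0.2092  0.0536] [ 0.4463 -0.2214  0.0422]
```

View pics/s2c.png

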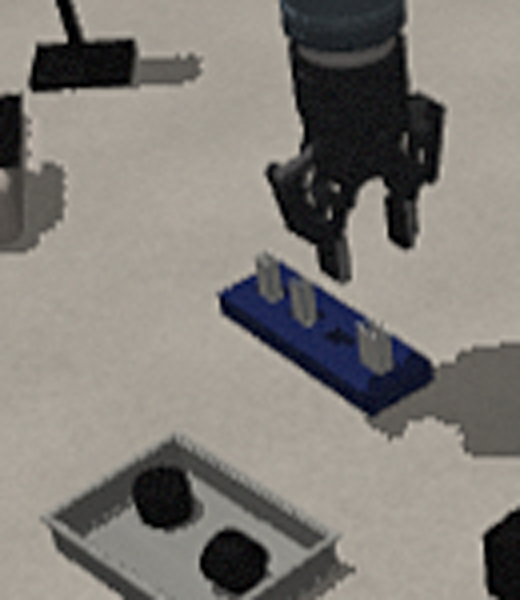

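The cap lies in the tray's free half, beside the detector's cap. The fingers are over the long cuvette, which is nearest the camera at crop (375,350).

Request:
servo_tool(series="-0.2 -0.001 0.002 0.03 0 0 0;-0.2 -0.001 0.002 0.05 0 0 0;-0.2 -0.001 0.002 0.065 0 0 0;-0.2 -0.001 0.002 0.072 0 0 0;-0.2 -0.001 0.002 0.072 0 0 0;-0.2 -0.001 0.002 0.072 0 0 0;-0.2 -0.001 0.002 0.072 0 0 0;-0.2 -0.001 0.002 0.072 0 0 0")

```text
time_s: 10.08
eef_pos: [0.4472, -0.2211, 0.0586]
eef_rot: [0.001, 0.714, 0.7, 0.0]
wrist_force: [0.3, -0.6, 0.7]
opening: 0.597
grasp_force: 0.0
```

```bash
python3 -c "
from h import *
plan(.4468,-.2202,.048,-1.2)"
```

```text
pos [ 0.4472 -0.2211  0.0586] shift [ 0.0009 -0.0004  0.0106] turn [0.11 0.09 0.03] t 10.08
```

Request:
servo_tool(series="-0.2 0.001 0 0.006 0 0 0;-0.2 0.001 0 0.01 0 0 0;-0.2 0.001 0 0.01 0 0 0;0.3 0.001 0 0.01 0 0 0;0.5 0.001 0 0.01 0 0 0;0.5 0.001 0 0.01 0 0 0;0.55 0.001 0 0.01 0 0 0;0.55 0.001 0 0.01 0 0 0;0.55 0.001 0 0.01 0 0 0;0.55 0.001 0 0.01 0 0 0")

```text
time_s: 10.92
eef_pos: [0.4464, -0.2194, 0.0474]
eef_rot: [0.0, 0.714, 0.7, 0.0]
wrist_force: [-0.4, 0.6, 0.0]
opening: 0.229
grasp_force: 0.0
```

```bash
python3 -c "
from h import *
plan(.4468,-.2202,.048,-1.2)
c=save('scene','s3')
a=cv2.resize(c['img'][120:200,170:260,::-1],None,fx=7,fy=7,interpolation=2)
cv2.imwrite('pics/s3c.png',a)
"
```

```text
pos [ 0.4464 -0.2194  0.0474] shift [-0.0008  0.0005 -0.0006] turn [0.01 0.   0.02] t 10.92
```

View pics/s3c.png

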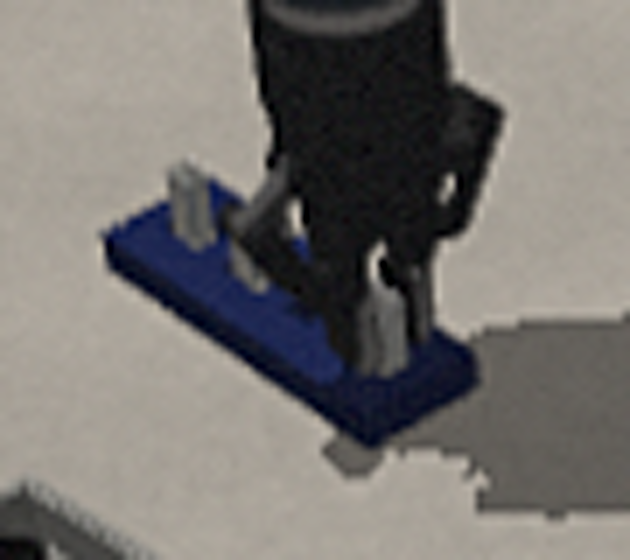

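The fingers straddle the cuvette's frosted sides, one on each side. Closing now.

Request:
servo_tool(series="0.6 0 0 0 0 0 0;0.65 0 0 0 0 0 0;0.7 0 0 0 0 0 0;0.7 0 0 0 0 0 0;0.75 0 0 0 0 0 0;0.8 0 0 0 0 0 0;1 0 0 0 0 0 0;1 0 0 0 0 0 0;1 0 0 0 0 0 0;1 0 0 0 0 0 0;1 0 0 0 0 0 0")

```text
time_s: 11.88
eef_pos: [0.4464, -0.2195, 0.0474]
eef_rot: [0.0, 0.714, 0.7, 0.0]
wrist_force: [0.2, 0.4, 2.8]
opening: 0.131
grasp_force: 59.3
```

Request:
servo_tool(series="1 0 0 -0.005 0 0 0;1 0 0 -0.012 0 0 0;1 0 0 -0.02 0 0 0;1 0 0 -0.03 0 0 0;1 0 0 -0.05 0 0 0;1 0 0 -0.08 0 0 0;1 0 0 -0.11 0 0 0;1 0 0 -0.15 0 0 0;1 0 0 -0.18 0 0 0;1 0 0 -0.18 0 0 0;1 0 0 -0.18 0 0 0")

```text
time_s: 12.8
eef_pos: [0.4472, -0.2202, 0.2304]
eef_rot: [0.003, 0.714, 0.7, 0.0]
wrist_force: [-0.1, 0.5, -0.8]
opening: 0.135
grasp_force: 59.2
```

```bash
python3 -c "
from h import *
plan(.571,.179,.225,3.6)"
```

```text
pos [ 0.4472 -0.2202  0.2304] shift [0.4017 0.1156 0.0044] turn [ 0.23  0.22 -4.77] t 12.8
```

Request:
servo_tool(series="1 0.03 0.009 0 0 0 -4.8;1 0.07 0.02 0 0 0 -4.8;1 0.11 0.032 0 0 0 -4.8;1 0.15 0.043 0 0 0 -4.8;1 0.19 0.055 0 0 0 -4.8;1 0.23 0.066 0 0 0 -4.8;1 0.27 0.078 0 0 0 -4.8;1 0.31 0.09 0 0 0 -4.8;1 0.35 0.1 0 0 0 -4.8;1 0.38 0.11 0 0 0 -4.8;1 0.4 0.116 0 0 0 -4.8;1 0.4 0.116 0 0 0 -4.8")

```text
time_s: 13.8
eef_pos: [0.5697, 0.1819, 0.2255]
eef_rot: [-0.001, 0.683, 0.731, -0.001]
wrist_force: [1.0, -0.5, 0.1]
opening: 0.136
grasp_force: 59.2
```

Request:
servo_tool(series="1 0 0 0 0 0 0;1 0 0 0 0 0 0;1 0 0 0 0 0 0;1 0 0 0 0 0 0")

```text
time_s: 14.13
eef_pos: [0.5702, 0.1769, 0.227]
eef_rot: [-0.0, 0.685, 0.729, -0.0]
wrist_force: [0.3, -0.4, -0.4]
opening: 0.133
grasp_force: 59.2
```

```bash
python3 -c "
from h import *
plan(.571,.179,.129,3.6)"
```

```text
pos [0.5702 0.1769 0.227 ] shift [0.0021 0.001  0.098 ] turn [-0.04  0.01 -0.07] t 14.13
```

Request:
servo_tool(series="1 0.002 0.001 0.02 0 0 0;1 0.002 0.001 0.04 0 0 0;1 0.002 0.001 0.06 0 0 0;1 0.002 0.001 0.075 0 0 0;1 0.002 0.001 0.088 0 0 0;1 0.002 0.001 0.096 0 0 0;1 0.002 0.001 0.098 0 0 0;1 0.002 0.001 0.098 0 0 0;1 0.002 0.001 0.098 0 0 0;1 0.002 0.001 0.098 0 0 0;1 0.002 0.001 0.098 0 0 0;1 0.002 0.001 0.098 0 0 0")

```text
time_s: 15.13
eef_pos: [0.5718, 0.1803, 0.1301]
eef_rot: [0.0, 0.684, 0.729, 0.001]
wrist_force: [0.2, -0.3, 0.1]
opening: 0.138
grasp_force: 59.2
```

Request:
servo_tool(series="1 0 0 0 0 0 0;1 0 0 0 0 0 0;1 0 0 0 0 0 0;1 0 0 0 0 0 0")

```text
time_s: 15.47
eef_pos: [0.5714, 0.1802, 0.1293]
eef_rot: [0.0, 0.684, 0.729, 0.0]
wrist_force: [0.1, -0.1, -0.6]
opening: 0.131
grasp_force: 59.2
```

```bash
python3 -c "
from h import *
plan(.571,.179,.129,3.6)
c=save('scene','s4')
np.set_printoptions(precision=4,suppress=True)
k=cloud(c,270,330,190,260); k=k[(k[:,2]>.08)&(k[:,2]<.15)&(k[:,1]>.15)&(k[:,1]<.21)&(k[:,0]>.54)&(k[:,0]<.60)]
for z in np.arange(.08,.15,.01):
  m=k[(k[:,2]>z)&(k[:,2]<z+.01)]; print(round(z,2),len(m),*( [m.min(0),m.max(0)] if len(m) else []))
a=cv2.resize(c['img'][150:280,230:370,::-1],None,fx=4.5,fy=4.5,interpolation=2)
cv2.imwrite('pics/s4c.png',a)
"
```

```text
pos [0.5714 0.1802 0.1293] shift [-0.0012 -0.0004  0.0003] turn [ 0.   -0.    0.03] t 15.47
0.08 7 [0.5644 0.1729 0.0875] [0.5781 0.1912 0.09  ]
0.09 26 [0.5641 0.1705 0.0901] [0.5791 0.1926 0.0994]
0.1 21 [0.5612 0.1823 0.1006] [0.5872 0.1925 0.1099]
0.11 44 [0.5526 0.1763 0.1104] [0.5917 0.1936 0.12  ]
0.12 46 [0.5523 0.1766 0.1204] [0.592  0.1934 0.1299]
0.13 42 [0.5521 0.1817 0.1306] [0.5923 0.1942 0.1398]
0.14 34 [0.551  0.1811 0.1401] [0.5936 0.1944 0.1494]
```

View pics/s4c.png

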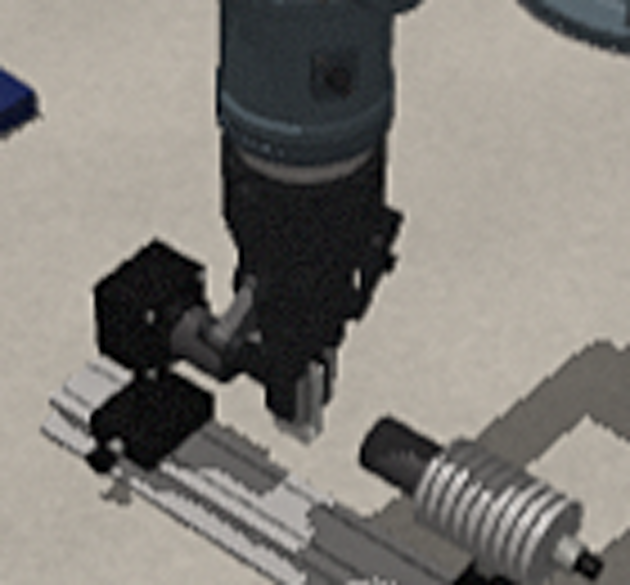

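The cuvette is upright between the two tubes, foot at about 88 mm, centre at about x 0.571, y 0.181, and clear of both heads. Handing in.

```bash
python3 -c "
from bench import ctrl
print(ctrl.hand_in())"
```

```text
the job is handed in; nothing more can be done
None
```

The lamp cap is in the tray and the long cuvette is held upright on the beam between the heads, gripped on its frosted sides. The job is handed in at about 15.5 s of the 64 s allowed; no verdict was returned.

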